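# Set and clamp the stop of a bolt length gauge

### The job

Set the stop of the bolt length gauge to the bolt that lies in its cradle: slide the rod by its knob until it has driven the bolt home against the sprung anvil, and hold it pressed there for half a second with a push of about 15 N on the knob (12 to 18 N). Then let go of the knob and swing the cam lever over centre until it snaps shut, so that the bolt stays trapped without play; do not force the lever (never over 25 N), and leave everything else on the bench where it is.

Things in the scene. Friction and masses are not known exactly. Their poses are not given: they have to be found in the camera images.
- gauge: Bolt length gauge fixed to the bench. Origin on the bench under its middle; x: along the rod to the anvil (the push direction); y: to the side on which the cam lever hangs; z up. Base plate x -95 to 225, 90 wide, 12 tall. Rod and bolt lie on one axis at y = 0, 45 above the bench. Grey clamp block round the rod: x -55 to -5, y -33 to 30, top 72 above the bench. Sizes in mm.
- bolt_end (a point): Middle of the flat threaded end of the bolt, which looks to the rod; 50 behind the bolt's origin. x axis along the bolt to its head. Sizes in mm.
- bolt: The bolt, loose in the channel cradle, head to the anvil; slides easily (1 to 2 N). 100 long over all, shank 16 across, 0.13 to 0.27 kg. Origin half-way along its axis. The anvil, a steel block (50 wide, top 68 above the bench) with a spring-backed pad (8 N per mm), stands 2 to 27 beyond the bolt's head; its place is not reported: it has to be felt (or seen). Sizes in mm.
- rod_tip (a point): Middle of the flat tip (18 across) of the sliding stop rod (16 across); it looks to the bolt. x axis is the push direction. Sizes in mm.
- rod_knob (a point): Centre of the upright black knob on the rod's rear end: a round post 22 across and 36 tall (18 above and 18 below this point), its top 105 above the bench, 180 behind rod_tip. It can be gripped from above or pushed from behind. Below the knob is a neck 14 across and 16 tall, then the rod. Sizes in mm.
- rod_travel (a joint): Travel of the stop rod in m, 0 fully back, growing towards the anvil, range 0 to 0.11. Unclamped it drags with 4 N of friction (so the bolt gets 4 N less than the knob) and stays where it is left.
- lever_hinge (a point): Cam lever's pivot, a vertical axis at the middle height of the lever's arm, 80 above the bench, 40 to the side of the rod axis. Sizes in mm.
- lever_grip (a point): Middle of the black paddle at the end of the cam lever, 78 from the pivot: 34 long, 12 thick, 30 tall, lower edge 65 above the bench. Its x axis points outward from the pivot along the lever. The steel arm between is 10 thick, 14 tall. Sizes in mm.
- lever_angle (a joint): Cam lever's angle, rad. 0: open, pointing to the side and a little back (110 degrees from the gauge's x axis); grows as it swings, clockwise from above, towards the anvil; 1.92: shut on its stop, parallel to the rod, pointing to the anvil. It starts at 0 to 0.3.
- rod: The whole sliding stop rod with its knob; origin at rod_tip. Sizes in mm.
- lever: The whole cam lever; origin at its pivot, x axis outward. Loose up to about 0.45 rad; then it squeezes the rod through a stiff spring and resists (at most about 8 N at the paddle, near 1 rad) and springs back if let go; dead centre is at 1.55 rad, beyond it the lever snaps shut by itself and stays. The side of the paddle can be pushed with shut fingers. Sizes in mm.
- spare_bolt: Bystander: shorter, thicker bolt standing on its head beside the gauge, 72 tall (mm). Leave it alone.
- nut: Bystander: hex nut, 24 across, 13 tall, lying beside the gauge (mm). Leave it alone.
- washers: Bystander: stack of washers, 34 across, 12 tall, beside the gauge (mm). Leave it alone.
- wrench: Bystander: open-ended wrench, 200 long, lying on the bench (mm). Leave it alone.
- oil: Bystander: small oil bottle, 52 across, 130 tall (mm). Leave it alone.
- jar: Bystander: glass jar with a steel lid, 64 across, 85 tall (mm). Leave it alone.
- tray: Bystander: green steel tray of nuts, 130 x 180 x 30 tall (mm). Leave it alone.
Mind the look-alikes: they are no part of the job. Leave any turquoise or yellow look-alike of the bolt alone.

How it is judged:
By the outcome, as a careful person would: the job done as asked, in the order asked, and still so for the second after the job is handed in, with the robot touching nothing.
It also fails if it takes over 64 s, if anything falls off the work surface, if the arm or the gripper's body presses on something with over 40 N, if the wrist force passes 120 N, or if a joint passes its speed limit or range.

### The arm

A 7-joint arm with a two-finger parallel gripper is mounted at the origin on the work surface. World frame = base frame: x ahead of the robot, y to its left, z up, the work surface at z = 0. Lengths are in m, angles in rad, forces in N, time in s.
With the tool pointing down it reaches from about 0.4 to 0.85 m from the base axis. Payload 4.5 kg.
Tool frame: the origin (TCP) lies at the very end of the fingers, on their centre line; the grasp point (between the pads) lies 19 mm behind it (ctrl.tcp_to_grasp is the distance from the TCP to the grasp point, in m); z points along the fingers, x is the direction in which the jaws open and shut, and the axes are right-handed (so a half turn about z gives the same grasp; the last joint's range is limited). The gripper opens to 85 mm and grips with 20 to 120 N. Pads are 22 mm wide; open, the fingers measure 114 mm over their backs; the gripper's body (76 mm by 85 mm) begins 54 mm behind the grasp point. The pads swing forward as they close: fully open they stand 13 mm farther back than shut.
Start: joints at [-1.198, 0.689, -0.195, 1.565, 0.157, 0.902, -0.215], TCP at [0.208, 0.59, 0.193] pointing down, gripper open.
Joint ranges: [-3.01, 3.01], [-0.46, 2.08], [-1.47, 1.51], [0.13, 2.56], [-1, 4.14], [0.04, 2.09], [-2.66, 2.66]. Speed limits (rad/s): [2.57, 2.57, 3.14, 3.14, 3.14, 3.14, 3.14].

### API

Orientations are given as a rotation vector (axis times angle).
In Python, from rig import ctrl gives the robot as it stands. The module is installed in compiled form; this text tells all that it offers.
- The arm moves only by the shell command python3 -m creep 'ROWS'. ROWS is JSON, a list of rows, each a list of 3 entries, a list of its own where there are three numbers: the shift along the tool's x, y, z normalised to -1 to 1, where 1 is 0.15 m, then the turn, a rotation vector about the tool's x, y, z normalised to -1 to 1, where 1 is 180 degrees, then the opening, from -1 (shut) to 1 (fully open), so that 0 is half open. A call has 1 to 10 rows; each row is the pose to reach, as a shift and turn from the pose measured when the call began, along the tool's axes at that moment, turning the shorter way round; what a row does not reach only later rows make up. A row lasts 1/10 s, in which the tool goes at most 50 mm and 8.59 degrees, less where a joint would pass 70% of its speed; a pose out of reach is approached as far as the arm can. A call with a number of a shift or a turn outside -1 to 1 is refused whole. A call with a gripper value outside its range is refused whole. The fingers move at their own pace and stop on an object; the grip force is fixed at half the most. Time passes only in rows, so rows that repeat a pose let the fingers close. It gives the time, the measured TCP pose, the force and the opening at its end, in the units of the state.
- ctrl.state(): the state, without advancing time (a new reading comes with each control period).
- ctrl.camera(name): name is "side" or "top" or "wrist"; returns (picture, depth): 420x560x3 uint8, red, green, blue; 420x560 float32, m along the optical axis (not along the pixel's ray), 0 where there is no reading.
- ctrl.camera_info(name): a dict with "K" (3x3 intrinsics, pixels), "rvec" (rotation vector, rad) and "tvec" (3), from world to camera coordinates, as OpenCV has them; the wrist camera has in their place "hand_eye" (4x4, takes a point from camera to tool coordinates, whose origin is the TCP and whose axes are the tool frame's). Camera axes: x right, y down, z forward; pixel columns grow to the right and rows downward; lengths in m; the calibration is good to about 2 mm. A picture is of the moment at which its call begins: read the wrist's pose just before it. camera_info takes no time and is no camera call.
- ctrl.sign_off(): hands the job in, once; it reports no verdict.
The state is a dict: "clock": time; "q": joint angles; "joint_vel": joint speeds; "joint_efforts": joint torques, N m; "tool_pos": TCP position; "ee_rot": TCP orientation; "contact_force": force on the tool from outside, world axes, zero at the start; "wrist_torque": the same for the moment, N m; "finger_gap": opening from 0.0 (shut) to 1.0 (fully open).
Only numpy, scipy, OpenCV 4.12 (cv2) and the standard library are available. Lean on these libraries where they do the work, as an engineer would, in place of code of your own. Each camera call takes 0.05 s, during which the arm holds its last target. There are 200 camera calls.

## Working session

There is one attempt and no reset: what is moved stays moved. The work goes in short steps, Python scripts to look and compute and a shell command to move; the robot and the scene stay as the last step left them, time stands still between calls to the robot, and variables do not carry over. Pictures are saved under pics/ and viewed, about 8 in all and at most 12, crops included, and the job is handed in when it is done.

```bash
mkdir -p pics
cat > h.py <<'E'
import numpy as np, cv2
from rig import ctrl
from scipy.spatial.transform import Rotation as R
def cam(n):
    i=ctrl.camera_info(n)
    s=ctrl.state()
    if 'hand_eye' in i:
        T=np.eye(4);T[:3,:3]=R.from_rotvec(s['ee_rot']).as_matrix();T[:3,3]=s['tool_pos'];T=T@np.array(i['hand_eye'])
    else:
        M=np.eye(4);M[:3,:3]=R.from_rotvec(np.ravel(i['rvec'])).as_matrix();M[:3,3]=np.ravel(i['tvec']);T=np.linalg.inv(M)
    return np.array(i['K']),T
def shot(n,f):
    K,T=cam(n); p,d=ctrl.camera(n)
    cv2.imwrite(f'pics/{f}.png',p[:,:,::-1]); np.savez(f'pics/{f}.npz',p=p,d=d,K=K,T=T); return p,d
def at(f,u,v,z=None):
    """world point of pixel: by depth, or on plane at height z"""
    a=np.load(f'pics/{f}.npz'); r=np.linalg.inv(a['K'])@[u,v,1]; T=a['T']
    if z is None: k=np.median(a['d'][v-1:v+2,u-1:u+2])
    else: k=(z-T[2,3])/(T[2,:3]@r)
    return T[:3,:3]@(r*k)+T[:3,3]
def goal(p,rot=None):
    """shift units in tool axes to world point p"""
    s=ctrl.state(); A=R.from_rotvec(s['ee_rot']).as_matrix()
    return A.T@(np.array(p)-s['tool_pos'])/0.15
E
python3 - <<'E'
from h import *
shot('top','t0');shot('side','s0')
s=ctrl.state();print(s);print(R.from_rotvec(s['ee_rot']).as_matrix().round(3))
E
```

```text
{'clock': 0.1, 'q': array([-1.19817659,  0.6899206 , -0.19453292,  1.56626586,  0.1572966 ,
        0.90250683, -0.21509191]), 'joint_vel': array([ 0.00129855, -0.0026342 , -0.00028701, -0.00257415, -0.00052939,
        0.00162717,  0.00190375]), 'joint_efforts': array([-3.56408476e-03, -5.40606165e+01, -1.27126649e+00, -1.58986044e+01,
        9.44905914e-03,  4.50948792e-03,  8.37746938e-06]), 'tool_pos': array([0.20755237, 0.58882483, 0.19244496]), 'ee_rot': array([ 2.56320963e+00,  1.81460253e+00, -2.08185375e-03]), 'contact_force': array([ 0.14511229,  0.44011709, -0.56247514]), 'wrist_torque': array([-0.0246218 , -0.03198201,  0.01251392]), 'finger_gap': 0.998984327826752}
[[ 0.332  0.943 -0.   ]
 [ 0.943 -0.332 -0.002]
 [-0.002  0.    -1.   ]]
```

View pics/t0.png

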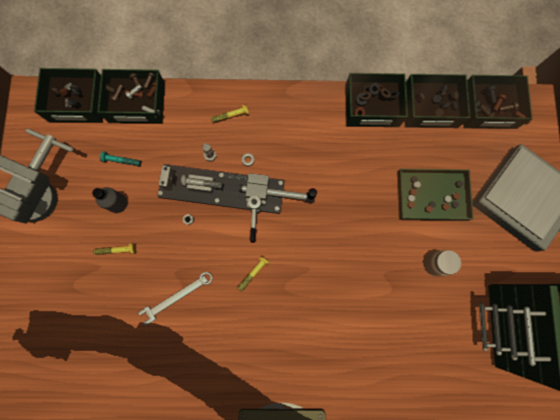

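View pics/s0.png

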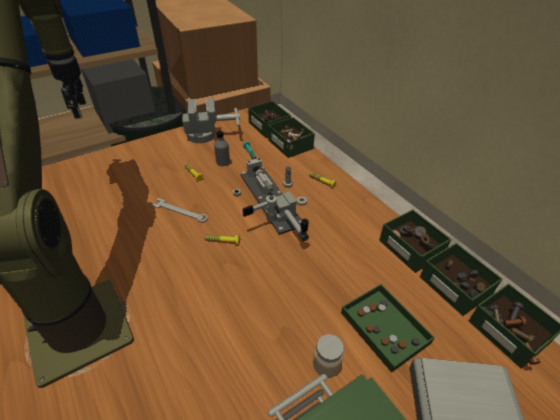

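The top view shows the gauge at about (220,190), with the anvil on the left (166,178), the grey bolt in its cradle (200,183), the block (257,190), the knob (312,194) and the lever paddle (254,236). Look-alikes are turquoise at (120,159) and yellow at (230,114), (115,249) and (252,273). The grey bolt in the cradle is the one meant. I'll confirm it in an enlarged crop.

Run:
```python
from h import *
p=cv2.imread('pics/t0.png')[150:250,150:330]
cv2.imwrite('pics/t0c.png',cv2.resize(p,None,fx=4.4,fy=4.4,interpolation=cv2.INTER_CUBIC))
for n,u,v,z in [('anvil',166,178,.068),('knob',312,194,.105),('pad',254,236,.095),('hinge',255,202,.087)]: print(n,at('t0',u,v).round(4),at('t0',u,v,z).round(4))
```

```text
anvil [0.6465 0.2908 0.0676] [0.6464 0.2907 0.068 ]
knob [ 0.6028 -0.0644  0.1043] [ 0.6026 -0.0643  0.105 ]
pad [0.5033 0.0709 0.0912] [0.5029 0.0707 0.095 ]
hinge [0.5824 0.0697 0.1013] [0.5853 0.0703 0.087 ]
```

View pics/t0c.png

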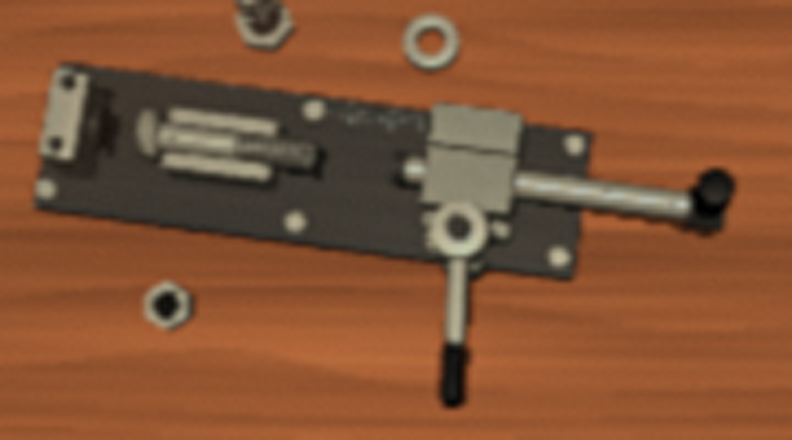

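The crop confirms the grey bolt lies in the cradle with its head to the anvil pad. In crop pixels: rod tip (412,168), bolt end (318,155), knob top (717,187), lever hinge (459,228), paddle (453,375).

```bash
cat >> h.py <<'E'
c=lambda u,v,z: at('t0',150+u/4.4-.4,150+v/4.4-.4,z)
def gauge():
    k=c(717,187,.105)[:2]; an=c(66,115,.068)[:2]; x=(an-k)/np.linalg.norm(an-k)
    return k,x,np.array([-x[1],x[0]])
def plan(p,yaw):
    """tool-axis shift (1=0.15m) to p with current axes, tool-z turn (1=180deg) to bring tool x to yaw"""
    s=ctrl.state(); A=R.from_rotvec(s['ee_rot']).as_matrix()
    y0=np.arctan2(A[1,0],A[0,0]); d=(y0-yaw+np.pi)%(2*np.pi)-np.pi
    print('shift',goal(p).round(3),'turnz',round(d/np.pi,3),'pos',s['tool_pos'].round(4),'yaw',np.degrees(y0).round(1))
E
python3 - <<'E'
from h import *
k,x,y=gauge(); print('knob',k,'axis',x,np.degrees(np.arctan2(x[1],x[0])))
a=c(70,65,.012);b=c(590,132,.012);print('edge dir',np.degrees(np.arctan2(*(a-b)[[1,0]])))
a=c(40,208,.012);b=c(572,278,.012);print('edge dir',np.degrees(np.arctan2(*(a-b)[[1,0]])))
for n,q in dict(hinge=c(459,228,.1),pad=c(453,375,.095),tip=c(412,168,.053),bend=c(320,153,.053),head=c(140,132,.055),anv=c(84,118,.06),nut=c(167,305,.013)).items():
    d=q[:2]-k; print(n,q.round(4),'gauge rel knob',(d@x).round(4),(d@y).round(4))
print('behind knob',k-.045*x); plan([*(k-.045*x),.195],np.arctan2(x[1],x[0]))
E
```

```text
knob [ 0.60719507 -0.06561745] axis [0.12366501 0.99232402] 82.89633170866388
edge dir 83.19048507158936
edge dir 83.08873312807059
hinge [0.5841 0.0723 0.1   ] gauge rel knob 0.134 0.04
pad [0.5056 0.0741 0.095 ] gauge rel knob 0.1261 0.1181
tip [0.6277 0.1017 0.053 ] gauge rel knob 0.1686 0.0004
bend [0.6357 0.154  0.053 ] gauge rel knob 0.2214 -0.0012
head [0.6461 0.2557 0.055 ] gauge rel knob 0.3236 0.0011
anv [0.6526 0.2864 0.06  ] gauge rel knob 0.3549 -0.0015
nut [0.5539 0.2442 0.013 ] gauge rel knob 0.3009 0.0912
behind knob [ 0.60163014 -0.11027203]
shift [-3.523  4.027 -0.011] turnz -0.068 pos [0.2076 0.5888 0.1924] yaw 70.6
```

```bash
for i in 1; do python3 -m creep '[[[-0.35,0.4,0],[0,0,0],-1],[[-0.7,0.8,0],[0,0,0],-1],[[-0.7,0.8,0],[0,0,0],-1],[[-0.7,0.8,0],[0,0,0],-1],[[-0.7,0.8,0],[0,0,0],-1]]'; done
```

```text
clock: 0.6
tool_pos: [0.2875, 0.4475, 0.1925]
ee_rot: [2.566, 1.808, -0.003]
contact_force: [0.5, 0.6, -0.1]
finger_gap: 0.146
```

```bash
python3 -m creep '[[[-0.9,1.0,0],[0,0,0],-1],[[-0.9,1.0,0],[0,0,0],-1],[[-0.9,1.0,0],[0,0,0],-1],[[-0.9,1.0,0],[0,0,0],-1],[[-0.9,1.0,0],[0,0,0],-1],[[-0.9,1.0,0],[0,0,0],-1]]'
python3 -m creep '[[[-0.9,1.0,0],[0,0,0],-1],[[-0.9,1.0,0],[0,0,0],-1],[[-0.9,1.0,0],[0,0,0],-1],[[-0.9,1.0,0],[0,0,0],-1],[[-0.9,1.0,0],[0,0,0],-1],[[-0.9,1.0,0],[0,0,0],-1]]'
python3 -m creep '[[[-0.9,1.0,0],[0,0,0],-1],[[-0.9,1.0,0],[0,0,0],-1],[[-0.9,1.0,0],[0,0,0],-1],[[-0.9,1.0,0],[0,0,0],-1],[[-0.9,1.0,0],[0,0,0],-1],[[-0.9,1.0,0],[0,0,0],-1]]'
python3 - <<'E'
from h import *
k,x,y=gauge(); plan([*(k-.045*x),.195],np.arctan2(x[1],x[0]))
E
```

```text
clock: 1.2
tool_pos: [0.3839, 0.2704, 0.1931]
ee_rot: [2.568, 1.806, -0.002]
contact_force: [-0.1, 1.7, -1.1]
finger_gap: -0.003
clock: 1.8
tool_pos: [0.4802, 0.0948, 0.1935]
ee_rot: [2.568, 1.808, 0.0]
contact_force: [-0.8, 0.5, 0.3]
finger_gap: -0.001
clock: 2.4
tool_pos: [0.5767, -0.0797, 0.1933]
ee_rot: [-2.566, -1.811, -0.003]
contact_force: [-0.1, 0.6, -0.7]
finger_gap: -0.002
shift [-0.136  0.225 -0.011] turnz -0.069 pos [ 0.5767 -0.0797  0.1933] yaw 70.4
```

```bash
python3 -m creep '[[[-0.14,0.22,0],[0,0,-0.069],-1],[[-0.14,0.22,0],[0,0,-0.069],-1],[[-0.14,0.22,0],[0,0,-0.069],-1],[[-0.14,0.22,0],[0,0,-0.069],-1]]'
python3 - <<'E'
from h import *
k,x,y=gauge(); plan([*(k-.045*x),.076],np.arctan2(x[1],x[0])); shot('wrist','w1')
E
```

```text
clock: 2.8
tool_pos: [0.6004, -0.1063, 0.1933]
ee_rot: [-2.35, -2.081, -0.005]
contact_force: [1.2, 0.8, 0.8]
finger_gap: -0.002
shift [-0.029  0.011  0.782] turnz 0.001 pos [ 0.6004 -0.1063  0.1933] yaw 83.1
```

View pics/w1.png

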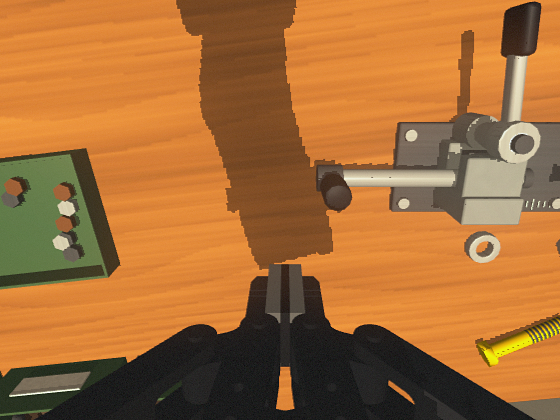

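The wrist view shows the knob top at about (341,197), clear ahead of the shut fingertips (285,268). The path down is free.

```bash
python3 - <<'E'
from h import *
k,x,y=gauge(); print(k, at('w1',341,197),at('w1',341,197,.105)); print('hinge',at('w1',520,142).round(4),'pad',at('w1',521,32).round(4),at('w1',521,32,.095).round(4))
E
python3 -m creep '[[[-0.03,0.01,0.3],[0,0,0],-1],[[-0.03,0.01,0.6],[0,0,0],-1],[[-0.03,0.01,0.78],[0,0,0],-1],[[-0.03,0.01,0.78],[0,0,0],-1],[[-0.03,0.01,0.78],[0,0,0],-1]]'
```

```text
[ 0.60719507 -0.06561745] [ 0.60680619 -0.06610525  0.10582807] [ 0.60708663 -0.06600465  0.105     ]
hinge [0.5821 0.0667 0.1016] pad [0.5076 0.0665 0.0927] [0.5077 0.0652 0.095 ]
clock: 3.35
tool_pos: [0.6017, -0.1097, 0.0771]
ee_rot: [-2.349, -2.082, -0.005]
contact_force: [0.5, 0.2, 0.5]
finger_gap: 0.003
```

```bash
python3 -m creep '[[[0.04,0,0],[0,0,0],-1],[[0.08,0,0],[0,0,0],-1],[[0.12,0,0],[0,0,0],-1],[[0.16,0,0],[0,0,0],-1],[[0.20,0,0],[0,0,0],-1],[[0.23,0,0],[0,0,0],-1],[[0.26,0,0],[0,0,0],-1],[[0.29,0,0],[0,0,0],-1],[[0.32,0,0],[0,0,0],-1],[[0.34,0,0],[0,0,0],-1]]'
python3 - <<'E'
from h import *
k,x,y=gauge();s=ctrl.state();d=s['tool_pos'][:2]-k;print(d@x,d@y,s['contact_force'][:2]@x,s['contact_force'])
E
```

```text
clock: 4.35
tool_pos: [0.6079, -0.0585, 0.0773]
ee_rot: [-2.349, -2.083, -0.005]
contact_force: [-0.4, -0.0, -1.3]
finger_gap: -0.002
0.007165749244197909 0.0001586896455098794 -0.053047381262697 [-0.37681598 -0.00649831 -1.29217515]
```

```bash
python3 -m creep '[[[0.02,0,0],[0,0,0],-1],[[0.04,0,0],[0,0,0],-1],[[0.06,0,0],[0,0,0],-1],[[0.08,0,0],[0,0,0],-1],[[0.10,0,0],[0,0,0],-1]]'
python3 - <<'E'
from h import *
shot('top','t2');shot('side','s2')
a=cv2.imread('pics/t2.png')[150:220,150:330];b=cv2.imread('pics/s2.png')[150:250,220:330]
a=cv2.resize(a,None,fx=4.4,fy=4.4,interpolation=2)
cv2.imwrite('pics/c2.png',a)
E
```

```text
clock: 4.85
tool_pos: [0.6098, -0.0434, 0.0773]
ee_rot: [-2.349, -2.082, -0.005]
contact_force: [0.1, -0.1, -0.1]
finger_gap: 0.001
```

View pics/c2.png

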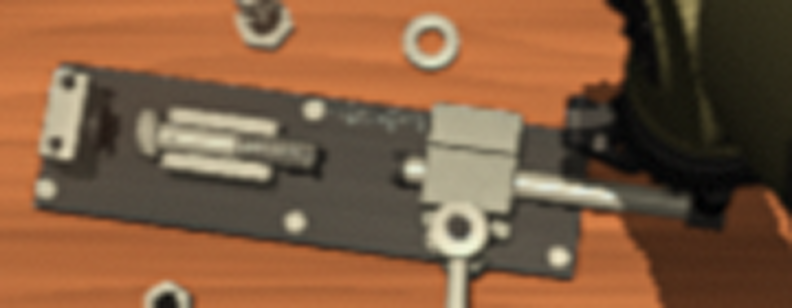

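The rod tip is still at (412,168), so the rod has not moved and no force is felt. I need to see where the fingers are.

Run:
```python
from h import *
p,_=shot('wrist','w2')
a=cv2.imread('pics/s2.png')[170:260,230:350]
cv2.imwrite('pics/c3.png',np.hstack([cv2.resize(p[:,:,::-1],(400,300)),cv2.resize(a,(400,300),interpolation=2)]))
k,x,y=gauge();s=ctrl.state();print(s['tool_pos'],s['clock'])
```

```text
[ 0.6097738  -0.04328581  0.07735102] 5.0
```

View pics/c3.png

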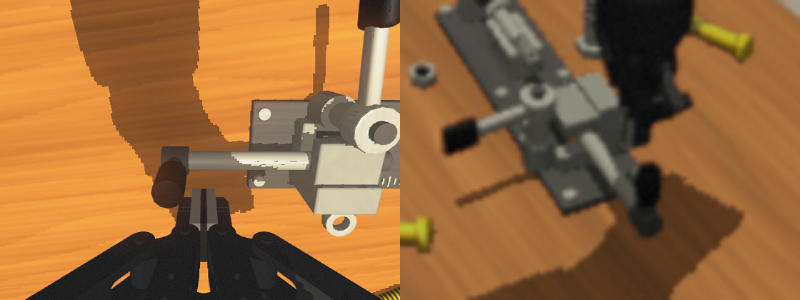

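The fingers are passing the knob on its far side from the robot. I'll check where the TCP projects in the wrist image against the visible fingertips.

Run:
```python
from h import *
H=np.array(ctrl.camera_info('wrist')['hand_eye']);K=np.array(ctrl.camera_info('wrist')['K']);print(H.round(4))
q=np.linalg.inv(H)@[0,0,0,1];print('tcp px',(K@q[:3]/q[2])[:2],q)
a=np.load('pics/w2.npz')
for v in range(255,330,10): 
  print(v,[ (lambda w:(w-ctrl.state()['tool_pos']).round(4))(at('w2',u,v)) for u in (275,296)])
k,x,y=gauge();print('knob body w2',at('w2',240,250).round(4),at('w2',232,265).round(4),'knob0',k)
for u,v in [(238,218),(300,224),(400,224)]:print(at('w2',u,v).round(4))
```

```text
[[ 1.000e+00  9.000e-04  1.000e-04 -2.000e-03]
 [-8.000e-04  9.449e-01  3.274e-01 -8.500e-02]
 [ 2.000e-04 -3.274e-01  9.449e-01 -1.812e-01]
 [ 0.000e+00  0.000e+00  0.000e+00  1.000e+00]]
tcp px [288.45908376 245.0048731 ] [0.0020045  0.02095473 0.19905741 1.        ]
255 [array([ 0.043 , -0.0137, -0.0767]), array([ 0.0451,  0.0022, -0.077 ])]
265 [array([-0.012 , -0.0043,  0.0436]), array([-0.011 ,  0.0043,  0.0436])]
275 [array([-0.0118, -0.0042,  0.0514]), array([-0.0111,  0.004 ,  0.0518])]
285 [array([-0.0118, -0.004 ,  0.0588]), array([-0.0108,  0.0037,  0.0588])]
295 [array([-0.0118, -0.0039,  0.0655]), array([-0.0109,  0.0035,  0.0655])]
305 [array([-0.0117, -0.0038,  0.0716]), array([-0.0112,  0.0033,  0.0721])]
315 [array([-0.0107, -0.0038,  0.0758]), array([-0.0101,  0.0031,  0.0762])]
325 [array([-0.0126, -0.0034,  0.0836]), array([-0.012 ,  0.003 ,  0.0839])]
knob body w2 [ 0.5979 -0.0641  0.1026] [ 0.6035 -0.0684  0.1055] knob0 [ 0.60719507 -0.06561745]
[ 0.5997 -0.0707  0.055 ]
[ 0.6085 -0.0355  0.0533]
[0.6158 0.0232 0.0527]
```

The visible fingertips end about 42 mm short of the reported TCP (face pixels at TCP +0.043 m). They slid over the knob's top, which explains the missing force. I'll go back behind the knob and lower by about 43 mm, watching the force.

```bash
python3 -c "
from rig import ctrl; print(ctrl.tcp_to_grasp)"
python3 -m creep '[[[-0.2,0,0],[0,0,0],-1],[[-0.45,0,0],[0,0,0],-1],[[-0.45,0,0],[0,0,0],-1],[[-0.45,0,0],[0,0,0],-1]]'
python3 -m creep '[[[0,0,0.1],[0,0,0],-1],[[0,0,0.2],[0,0,0],-1],[[0,0,0.28],[0,0,0],-1],[[0,0,0.28],[0,0,0],-1]]'
python3 - <<'E'
from h import *
p,_=shot('wrist','w3')
k,x,y=gauge();s=ctrl.state();d=s['tool_pos'][:2]-k;print(d@x,d@y,s['contact_force'])
for v in range(250,290,4): print(v,(at('w3',275,v)-s['tool_pos']).round(4),(at('w3',288,v)-s['tool_pos']).round(4))
E
```

```text
0.0187
clock: 5.4
tool_pos: [0.6014, -0.1121, 0.077]
ee_rot: [-2.352, -2.08, -0.005]
contact_force: [-0.0, 1.0, 0.2]
finger_gap: 0.004
clock: 5.8
tool_pos: [0.5993, -0.1108, 0.0322]
ee_rot: [-2.347, -2.079, 0.001]
contact_force: [-0.2, 0.1, -0.1]
finger_gap: 0.003
-0.04596041508184463 0.0012561412450740406 [ 0.86752747 -0.08959039 -0.27909998]
250 [ 0.0161 -0.0098 -0.0328] [ 0.017  -0.0017 -0.0327]
254 [ 0.0189 -0.0102 -0.033 ] [ 0.0198 -0.0021 -0.0328]
258 [ 0.0215 -0.0105 -0.0328] [ 0.0224 -0.0024 -0.0326]
262 [ 0.0244 -0.0109 -0.033 ] [ 0.0254 -0.0027 -0.033 ]
266 [-0.0128 -0.0045  0.0433] [-0.012   0.0008  0.043 ]
270 [-0.0125 -0.0045  0.0461] [-0.0121  0.0007  0.0467]
274 [-0.0127 -0.0044  0.0498] [-0.0121  0.0007  0.0498]
278 [-0.0128 -0.0043  0.053 ] [-0.0121  0.0007  0.0529]
282 [-0.0122 -0.0043  0.055 ] [-0.0122  0.0006  0.056 ]
286 [-0.0125 -0.0042  0.0583] [-0.0119  0.0006  0.0584]
```

View pics/w3.png

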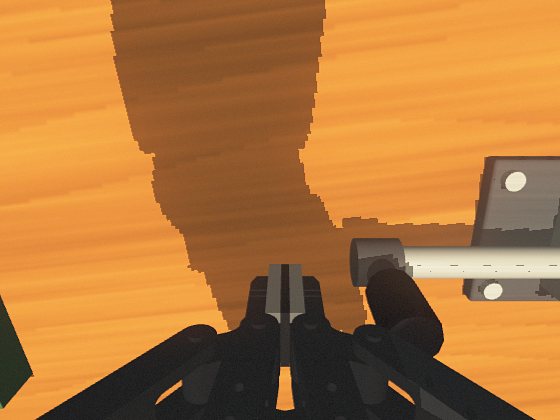

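The knob (top (415,340), foot (385,270)) is now beside the finger height. I'll check the outer linkage clearance before pushing.

Run:
```python
from h import *
s=ctrl.state();A=R.from_rotvec(s['ee_rot']).as_matrix()
for u,v in [(300,280),(312,285),(318,300),(315,318),(335,330),(350,330),(365,332),(385,340),(400,360),(430,375),(415,335),(425,330)]: print(u,v,(A.T@(at('w3',u,v)-s['tool_pos'])).round(4),at('w3',u,v)[2].round(3))
```

```text
300 280 [ 0.0039 -0.0124 -0.0546] 0.088
312 285 [ 0.0088 -0.0082 -0.0511] 0.085
318 300 [ 0.0102 -0.0085 -0.0621] 0.095
315 318 [ 0.0076 -0.0144 -0.0811] 0.114
335 330 [ 0.0143 -0.0082 -0.0787] 0.112
350 330 [0.0423 0.0764 0.0322] 0.001
365 332 [ 0.0217 -0.0146 -0.088 ] 0.121
385 340 [ 0.0273 -0.0129 -0.0895] 0.123
400 360 [ 0.0292 -0.0133 -0.0981] 0.132
430 375 [ 0.0355 -0.0129 -0.103 ] 0.137
415 335 [ 0.0432 -0.001  -0.072 ] 0.105
425 330 [ 0.0464 -0.0031 -0.072 ] 0.105
```

```bash
python3 -m creep '[[[0.05,0.008,0],[0,0,0],-1],[[0.10,0.008,0],[0,0,0],-1],[[0.14,0.008,0],[0,0,0],-1],[[0.17,0.008,0],[0,0,0],-1],[[0.20,0.008,0],[0,0,0],-1],[[0.23,0.008,0],[0,0,0],-1],[[0.26,0.008,0],[0,0,0],-1],[[0.29,0.008,0],[0,0,0],-1]]'
cat >> h.py <<'E'
def rep():
    k,x,y=gauge();s=ctrl.state();d=s['tool_pos'][:2]-k;F=s['contact_force'];print('d',(d@x).round(4),(d@y).round(4),'F along',(F[:2]@x).round(2),'lat',(F[:2]@y).round(2),'t',s['clock'])
E
python3 -c "
from h import *;rep()"
```

```text
clock: 6.65
tool_pos: [0.6072, -0.0681, 0.0338]
ee_rot: [-2.35, -2.079, -0.002]
contact_force: [0.4, -4.2, 2.7]
finger_gap: 0.002
d -0.0025 -0.0003 F along -4.11 lat -0.93 t 6.65
```

```bash
python3 -m creep '[[[0.03,0,0],[0,0,0],-1],[[0.06,0,0],[0,0,0],-1],[[0.09,0,0],[0,0,0],-1],[[0.12,0,0],[0,0,0],-1],[[0.14,0,0],[0,0,0],-1],[[0.16,0,0],[0,0,0],-1]]'
python3 -c "
from h import *;rep();print(R.from_rotvec(ctrl.state()['ee_rot']).as_matrix().round(3))"
python3 -m creep '[[[0.02,0,0],[0,0,0],-1],[[0.04,0,0],[0,0,0],-1]]'
python3 -c "
from h import *;rep()"
```

```text
clock: 7.25
tool_pos: [0.6101, -0.0446, 0.0338]
ee_rot: [-2.35, -2.079, -0.001]
contact_force: [0.6, -5.6, 3.2]
finger_gap: -0.003
d 0.0212 -0.0002 F along -5.5 lat -1.3 t 7.25
[[ 0.122  0.993 -0.002]
 [ 0.993 -0.122  0.003]
 [ 0.003 -0.002 -1.   ]]
clock: 7.45
tool_pos: [0.6107, -0.0394, 0.0338]
ee_rot: [-2.351, -2.079, 0.001]
contact_force: [0.4, -5.2, 0.9]
finger_gap: -0.001
d 0.0264 -0.0002 F along -5.15 lat -1.07 t 7.45
```

```bash
for r in 1; do python3 -m creep '[[[0.01,0,0],[0,0,0],-1],[[0.02,0,0],[0,0,0],-1]]' | grep -E 'force|pos'
python3 -c "
from h import *;rep();shot('top','t4')
p=cv2.imread('pics/t4.png')[160:200,155:245];cv2.imwrite('pics/c4.png',cv2.resize(p,None,fx=8,fy=8,interpolation=2))"; done
```

```text
tool_pos: [0.6109, -0.0372, 0.0338]
contact_force: [-0.4, -5.6, 1.5]
d 0.0286 -0.0002 F along -5.56 lat -0.25 t 7.65
```

View pics/c4.png

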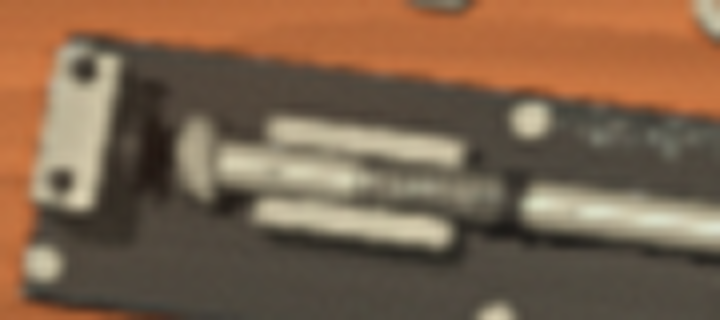

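Rod tip (520,195) is touching the bolt end (505,190), and the head (180,155) is approaching the pad. I'll creep on in 1.5 mm calls (at most 12 N more per call), with a force check between them.

```bash
cat > ok.py <<'E'
from h import *
rep(); k,x,y=gauge(); raise SystemExit(0 if ctrl.state()['contact_force'][:2]@x>-7.2 else 1)
E
python3 -m creep '[[[0.005,0,0],[0,0,0],-1],[[0.01,0,0],[0,0,0],-1]]' >/dev/null; python3 ok.py && python3 -m creep '[[[0.005,0,0],[0,0,0],-1],[[0.01,0,0],[0,0,0],-1]]' >/dev/null && python3 ok.py && python3 -m creep '[[[0.005,0,0],[0,0,0],-1],[[0.01,0,0],[0,0,0],-1]]'  >/dev/null&& python3 ok.py && python3 -m creep '[[[0.005,0,0],[0,0,0],-1],[[0.01,0,0],[0,0,0],-1]]'  >/dev/null&& python3 ok.py
```

```text
d 0.0296 -0.0002 F along -6.08 lat -1.14 t 7.9
d 0.0302 -0.0001 F along -5.23 lat -1.84 t 8.1
d 0.0307 -0.0001 F along -5.15 lat -1.13 t 8.3
d 0.0313 -0.0001 F along -5.7 lat -0.48 t 8.5
```

```bash
python3 -m creep '[[[0.007,0,0],[0,0,0],-1],[[0.014,0,0],[0,0,0],-1]]' >/dev/null; python3 ok.py && python3 -m creep '[[[0.007,0,0],[0,0,0],-1],[[0.014,0,0],[0,0,0],-1]]' >/dev/null && python3 ok.py && python3 -m creep '[[[0.007,0,0],[0,0,0],-1],[[0.014,0,0],[0,0,0],-1]]'  >/dev/null&& python3 ok.py && python3 -m creep '[[[0.007,0,0],[0,0,0],-1],[[0.014,0,0],[0,0,0],-1]]'  >/dev/null&& python3 ok.py && python3 -m creep '[[[0.007,0,0],[0,0,0],-1],[[0.014,0,0],[0,0,0],-1]]'  >/dev/null&& python3 ok.py && python3 -m creep '[[[0.007,0,0],[0,0,0],-1],[[0.014,0,0],[0,0,0],-1]]'  >/dev/null&& python3 ok.py && python3 -m creep '[[[0.007,0,0],[0,0,0],-1],[[0.014,0,0],[0,0,0],-1]]'  >/dev/null&& python3 ok.py
```

```text
d 0.0323 -0.0001 F along -5.16 lat -0.44 t 8.7
d 0.0333 -0.0001 F along -6.24 lat -1.16 t 8.9
d 0.0343 -0.0 F along -5.6 lat -1.1 t 9.1
d 0.0352 -0.0 F along -5.54 lat -0.19 t 9.3
d 0.0361 0.0001 F along -5.75 lat -1.25 t 9.5
d 0.0371 0.0001 F along -5.93 lat -1.23 t 9.7
d 0.038 0.0001 F along -5.93 lat -1.18 t 9.9
```

```bash
python3 -m creep '[[[0.007,0,0],[0,0,0],-1],[[0.014,0,0],[0,0,0],-1]]' >/dev/null; python3 ok.py && python3 -m creep '[[[0.007,0,0],[0,0,0],-1],[[0.014,0,0],[0,0,0],-1]]' >/dev/null && python3 ok.py && python3 -m creep '[[[0.007,0,0],[0,0,0],-1],[[0.014,0,0],[0,0,0],-1]]'  >/dev/null&& python3 ok.py && python3 -m creep '[[[0.007,0,0],[0,0,0],-1],[[0.014,0,0],[0,0,0],-1]]'  >/dev/null&& python3 ok.py && python3 -m creep '[[[0.007,0,0],[0,0,0],-1],[[0.014,0,0],[0,0,0],-1]]'  >/dev/null&& python3 ok.py && python3 -m creep '[[[0.007,0,0],[0,0,0],-1],[[0.014,0,0],[0,0,0],-1]]'  >/dev/null&& python3 ok.py && python3 -m creep '[[[0.007,0,0],[0,0,0],-1],[[0.014,0,0],[0,0,0],-1]]'  >/dev/null&& python3 ok.py&& python3 -m creep '[[[0.007,0,0],[0,0,0],-1],[[0.014,0,0],[0,0,0],-1]]'  >/dev/null&& python3 ok.py&& python3 -m creep '[[[0.007,0,0],[0,0,0],-1],[[0.014,0,0],[0,0,0],-1]]'  >/dev/null&& python3 ok.py
```

```text
d 0.0388 0.0001 F along -5.6 lat -1.22 t 10.1
d 0.0397 0.0002 F along -6.58 lat -0.17 t 10.3
d 0.0403 0.0002 F along -7.11 lat -1.6 t 10.5
d 0.0402 0.0003 F along -8.68 lat -1.18 t 10.7
```

Anvil felt at d≈0.040. Now raise the force gradually.

```bash
python3 -m creep '[[[0.01,0,0],[0,0,0],-1],[[0.014,0,0],[0,0,0],-1],[[0.014,0,0],[0,0,0],-1],[[0.014,0,0],[0,0,0],-1]]' >/dev/null; python3 ok.py
```

```text
d 0.04 0.0003 F along -6.59 lat -1.55 t 11.1
```

```bash
python3 -m creep '[[[0.014,0,0],[0,0,0],-1],[[0.02,0,0],[0,0,0],-1],[[0.024,0,0],[0,0,0],-1],[[0.024,0,0],[0,0,0],-1],[[0.024,0,0],[0,0,0],-1]]' >/dev/null; python3 ok.py
python3 -m creep '[[[0.024,0,0],[0,0,0],-1]]' >/dev/null; python3 ok.py
```

```text
d 0.04 0.0004 F along -9.74 lat -0.88 t 11.6
d 0.0397 0.0005 F along -9.56 lat -1.52 t 11.7
```

```bash
python3 -m creep '[[[0.028,0,0],[0,0,0],-1],[[0.033,0,0],[0,0,0],-1],[[0.037,0,0],[0,0,0],-1],[[0.038,0,0],[0,0,0],-1],[[0.038,0,0],[0,0,0],-1]]' >/dev/null; python3 ok.py
```

```text
d 0.0396 0.0006 F along -12.43 lat -0.87 t 12.2
```

```bash
python3 -m creep '[[[0.041,0,0],[0,0,0],-1],[[0.044,0,0],[0,0,0],-1],[[0.046,0,0],[0,0,0],-1],[[0.046,0,0],[0,0,0],-1]]' >/dev/null; python3 ok.py; python3 -c "
from rig import ctrl;print(ctrl.state()['ee_rot'],ctrl.state()['contact_force'])"
```

```text
d 0.0395 0.0008 F along -13.49 lat -1.06 t 12.6
[ 2.3630554   2.02987999 -0.06967205] [ -0.61927543 -13.51374672   6.01099749]
```

```bash
python3 -m creep '[[[0.048,0,0],[0,0,0],-1],[[0.052,0,0],[0,0,0],-1],[[0.052,0,0],[0,0,0],-1]]' >/dev/null; python3 ok.py;  python3 -c "
from h import *;s=ctrl.state();print(R.from_rotvec(s['ee_rot']).as_matrix().round(3),s['tool_pos'],s['contact_force'])"
```

```text
d 0.0391 0.0009 F along -16.19 lat -0.59 t 12.9
[[ 0.155  0.988 -0.02 ]
 [ 0.986 -0.156 -0.058]
 [-0.061 -0.011 -0.998]] [ 0.61109612 -0.02669     0.03467905] [ -1.41214118 -16.1413504    6.42654898]
```

```bash
python3 -m creep '[[[0.05,0,0],[0,0,0],-1],[[0.05,0,0],[0,0,0],-1],[[0.05,0,0],[0,0,0],-1],[[0.05,0,0],[0,0,0],-1]]' >/dev/null; python3 ok.py;python3 -m creep '[[[0.051,0,0],[0,0,0],-1],[[0.051,0,0],[0,0,0],-1],[[0.051,0,0],[0,0,0],-1],[[0.051,0,0],[0,0,0],-1]]' >/dev/null; python3 ok.py;python3 -m creep '[[[0.051,0,0],[0,0,0],-1],[[0.051,0,0],[0,0,0],-1],[[0.051,0,0],[0,0,0],-1],[[0.051,0,0],[0,0,0],-1]]' >/dev/null; python3 ok.py
```

```text
d 0.0386 0.0012 F along -15.45 lat 0.91 t 13.3
d 0.038 0.0014 F along -15.06 lat -0.38 t 13.7
d 0.0374 0.0016 F along -15.62 lat -0.99 t 14.1
```

Held at 15–16 N for over a second. Now back off, take a look, and compute the approach to the lever.

```bash
python3 -m creep '[[[-0.05,0,0],[0,0,0],-1],[[-0.15,0,0],[0,0,0],-1],[[-0.25,0,0],[0,0,0],-1],[[-0.25,0,0],[0,0,0],-1]]'
python3 - <<'E'
from h import *
rep()
s=ctrl.state();A=R.from_rotvec(s['ee_rot']);k,x,y=gauge()
G=np.array([[x[0],x[1],0],[x[1],-x[0],0],[0,0,-1.]])
print('turn to upright',((A.inv()*R.from_matrix(G)).as_rotvec()/np.pi).round(3))
shot('top','t5');p=cv2.imread('pics/t5.png')[150:250,150:330]
cv2.imwrite('pics/c5.png',cv2.resize(p,None,fx=4.4,fy=4.4,interpolation=2))
E
```

```text
clock: 14.5
tool_pos: [0.6029, -0.0682, 0.0386]
ee_rot: [2.368, 1.987, -0.127]
contact_force: [0.0, 0.0, 0.1]
finger_gap: -0.001
d -0.0031 0.004 F along 0.02 lat -0.01 t 14.5
turn to upright [-0.006  0.03  -0.016]
```

View pics/c5.png

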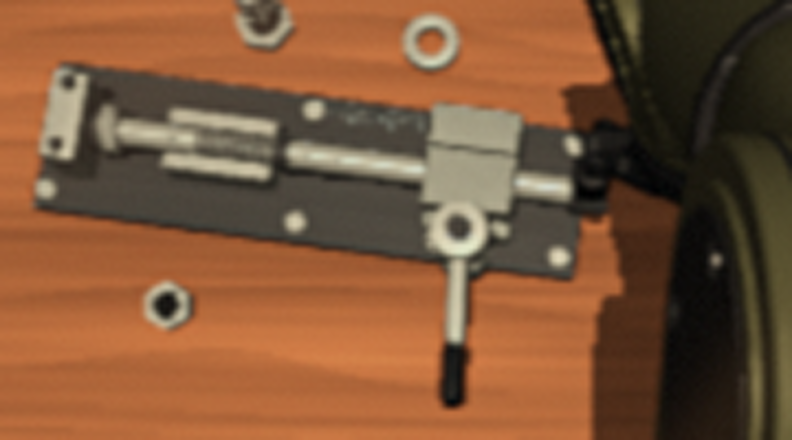

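The bolt head now bears on the anvil pad (103,127) and the rod tip on the bolt end (285,152). Lever not moved. Next: rise, straighten, go over to the lever.

```bash
python3 -m creep '[[[-0.04,0,-0.3],[0,0,0],-1],[[-0.04,0,-0.6],[-0.006,0.03,-0.016],-1],[[-0.04,0,-0.6],[-0.006,0.03,-0.016],-1],[[-0.04,0,-0.6],[-0.006,0.03,-0.016],-1],[[-0.04,0,-0.6],[-0.006,0.03,-0.016],-1]]'
cat >> h.py <<'E'
HG=np.array([.584,.0705])
def lev(th,off,z=.026,r=.078):
    """TCP xy and tool yaw for paddle pointing world angle th, finger centre off behind it"""
    t=th-np.pi/2; return np.array([*(HG+r*np.array([np.cos(th),np.sin(th)])-off*np.array([np.cos(t),np.sin(t)])),z]),t
def row(p,yaw):
    s=ctrl.state();A=R.from_rotvec(s['ee_rot']);G=np.array([[np.cos(yaw),np.sin(yaw),0],[np.sin(yaw),-np.cos(yaw),0],[0,0,-1.]])
    return [goal(p).round(3).tolist(),((A.inv()*R.from_matrix(G)).as_rotvec()/np.pi).round(3).tolist()]
E
python3 - <<'E'
from h import *
p,t=lev(np.radians(178.5),.034,.15); print(p,row(p,t))
E
```

```text
clock: 15.05
tool_pos: [0.6043, -0.0627, 0.1277]
ee_rot: [-2.35, -2.08, -0.003]
contact_force: [0.2, -0.1, -0.0]
finger_gap: 0.002
[0.50513671 0.03855345 0.15      ] [[0.591, -0.738, -0.145], [-0.0, -0.001, -0.03]]
```

```bash
python3 -m creep '[[[0.2,-0.25,-0.14],[0,0,-0.03],-1],[[0.4,-0.5,-0.14],[0,0,-0.03],-1],[[0.59,-0.74,-0.14],[0,0,-0.03],-1],[[0.59,-0.74,-0.14],[0,0,-0.03],-1],[[0.59,-0.74,-0.14],[0,0,-0.03],-1]]'
python3 - <<'E'
from h import *
p,t=lev(np.radians(178.5),.034,.026); print(p,row(p,t))
shot('wrist','w6')
E
```

```text
clock: 15.55
tool_pos: [0.5035, 0.0406, 0.1483]
ee_rot: [-2.242, -2.193, -0.0]
contact_force: [-0.1, -0.8, 0.5]
finger_gap: -0.001
[0.50513671 0.03855345 0.026     ] [[-0.016, 0.014, 0.815], [-0.001, -0.001, 0.001]]
```

View pics/w6.png

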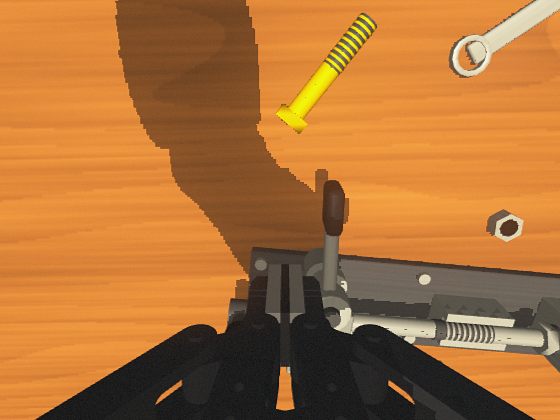

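The wrist view shows the paddle at about (335,205), to the right of the finger's path (285,268). I'll check its coordinates.

Run:
```python
from h import *
for u,v in [(335,188),(335,205),(334,225),(332,245)]: print(at('w6',u,v).round(4))
print('finger tip',at('w6',290,272).round(4),'hinge',at('w6',336,318).round(4))
```

```text
[0.4894 0.0724 0.0908]
[0.4996 0.072  0.0957]
[0.5138 0.0717 0.0958]
[0.5321 0.0716 0.0879]
finger tip [0.4923 0.0408 0.1973] hinge [0.5834 0.0739 0.1012]
```

```bash
sed -i 's/HG=np.array.*/HG=np.array([.584,.072])/' h.py
python3 -m creep '[[[-0.02,0.01,0.3],[0,0,0],-1],[[-0.02,0.01,0.6],[0,0,0],-1],[[-0.02,0.01,0.81],[0,0,0],-1],[[-0.02,0.01,0.81],[0,0,0],-1],[[-0.02,0.01,0.81],[0,0,0],-1]]'
cat >> h.py <<'E'
def arc(a,b,n,off,**k):
    for th in np.linspace(a,b,n): p,t=lev(np.radians(th),off,**k); print(round(th),row(p,t))
E
python3 - <<'E'
from h import *
arc(180,130,11,.014)
E
```

```text
clock: 16.1
tool_pos: [0.5063, 0.036, 0.0265]
ee_rot: [-2.247, -2.189, 0.0]
contact_force: [0.7, 0.2, 0.9]
finger_gap: -0.001
180 [[0.147, -0.006, 0.004], [-0.001, -0.001, -0.008]]
175 [[0.192, -0.013, 0.004], [-0.001, -0.001, 0.019]]
170 [[0.238, -0.017, 0.004], [-0.001, -0.001, 0.047]]
165 [[0.284, -0.016, 0.004], [-0.001, -0.001, 0.075]]
160 [[0.33, -0.011, 0.005], [-0.001, -0.001, 0.103]]
155 [[0.375, -0.003, 0.005], [-0.001, -0.001, 0.131]]
150 [[0.42, 0.01, 0.005], [-0.001, -0.001, 0.158]]
145 [[0.463, 0.026, 0.005], [-0.001, -0.001, 0.186]]
140 [[0.504, 0.046, 0.005], [-0.001, -0.0, 0.214]]
135 [[0.544, 0.07, 0.005], [-0.001, -0.0, 0.242]]
130 [[0.581, 0.097, 0.005], [-0.001, -0.0, 0.269]]
```

```bash
python3 -m creep '[[[0.07,-0.003,0],[0,0,-0.004],-1],[[0.147,-0.006,0],[0,0,-0.008],-1],[[0.192,-0.013,0],[0,0,0.019],-1],[[0.238,-0.017,0],[0,0,0.047],-1],[[0.284,-0.016,0],[0,0,0.075],-1],[[0.33,-0.011,0],[0,0,0.103],-1],[[0.375,-0.003,0],[0,0,0.131],-1]]'
python3 - <<'E'
from h import *
s=ctrl.state();d=s['tool_pos'][:2]-HG;print('r,ang',np.hypot(*d),np.degrees(np.arctan2(d[1],d[0])))
arc(165,115,11,.012)
E
```

```text
clock: 16.8
tool_pos: [0.5075, 0.0916, 0.0282]
ee_rot: [-2.652, -1.68, 0.002]
contact_force: [-1.8, -6.3, 4.1]
finger_gap: 0.003
r,ang 0.07900350822742531 165.6359356016471
165 [[-0.072, 0.02, 0.015], [-0.001, -0.0, -0.057]]
160 [[-0.028, 0.007, 0.015], [-0.001, -0.0, -0.03]]
155 [[0.017, -0.002, 0.015], [-0.001, 0.0, -0.002]]
150 [[0.063, -0.008, 0.015], [-0.001, 0.0, 0.026]]
145 [[0.109, -0.009, 0.015], [-0.001, 0.0, 0.054]]
140 [[0.154, -0.006, 0.015], [-0.001, 0.0, 0.082]]
135 [[0.2, 0.001, 0.015], [-0.001, 0.0, 0.109]]
130 [[0.245, 0.011, 0.015], [-0.001, 0.0, 0.137]]
125 [[0.288, 0.026, 0.015], [-0.001, 0.0, 0.165]]
120 [[0.33, 0.044, 0.015], [-0.001, 0.0, 0.193]]
115 [[0.371, 0.066, 0.015], [-0.001, 0.0, 0.22]]
```

Contact made and resistance felt (~6.5 N). Continue the arc.

```bash
python3 -m creep '[[[0.04,-0.005,0.01],[0,0,0.01],-1],[[0.063,-0.008,0.015],[0,0,0.026],-1],[[0.109,-0.009,0.015],[0,0,0.054],-1],[[0.154,-0.006,0.015],[0,0,0.082],-1],[[0.2,0.001,0.015],[0,0,0.109],-1],[[0.245,0.011,0.015],[0,0,0.137],-1]]'
python3 - <<'E'
from h import *
s=ctrl.state();d=s['tool_pos'][:2]-HG;print('r,ang',np.hypot(*d),np.degrees(np.arctan2(d[1],d[0])))
arc(140,90,11,.012)
E
```

```text
clock: 17.4
tool_pos: [0.522, 0.1224, 0.0274]
ee_rot: [-2.954, -1.069, 0.011]
contact_force: [-4.3, -5.3, 4.1]
finger_gap: 0.001
r,ang 0.07989340862352948 140.86001757824255
140 [[-0.069, 0.025, 0.01], [-0.001, 0.002, -0.057]]
135 [[-0.025, 0.012, 0.01], [-0.001, 0.002, -0.029]]
130 [[0.02, 0.003, 0.009], [-0.001, 0.002, -0.001]]
125 [[0.066, -0.002, 0.009], [-0.001, 0.002, 0.027]]
120 [[0.112, -0.003, 0.009], [-0.001, 0.002, 0.054]]
115 [[0.158, -0.0, 0.008], [-0.001, 0.002, 0.082]]
110 [[0.203, 0.006, 0.008], [-0.001, 0.002, 0.11]]
105 [[0.248, 0.017, 0.008], [-0.0, 0.002, 0.138]]
100 [[0.291, 0.032, 0.008], [-0.0, 0.002, 0.165]]
95 [[0.333, 0.05, 0.007], [-0.0, 0.002, 0.193]]
90 [[0.374, 0.072, 0.007], [-0.0, 0.002, 0.221]]
```

```bash
python3 -m creep '[[[0.03,0.003,0.005],[0,0,0.01],-1],[[0.066,-0.002,0.009],[0,0.002,0.027],-1],[[0.112,-0.003,0.009],[0,0.002,0.054],-1],[[0.158,0,0.008],[0,0.002,0.082],-1],[[0.203,0.006,0.008],[0,0.002,0.11],-1],[[0.248,0.017,0.008],[0,0.002,0.138],-1]]'
python3 - <<'E'
from h import *
s=ctrl.state();d=s['tool_pos'][:2]-HG;print('r,ang',np.hypot(*d),np.degrees(np.arctan2(d[1],d[0])))
arc(110,83,7,.014)
E
```

```text
clock: 18.0
tool_pos: [0.5476, 0.1441, 0.027]
ee_rot: [-3.114, -0.404, 0.014]
contact_force: [-9.4, -4.4, 8.3]
finger_gap: 0.003
r,ang 0.08078913642624305 116.81841509267305
110 [[-0.028, 0.017, 0.007], [-0.001, 0.003, -0.029]]
106 [[0.013, 0.008, 0.007], [-0.001, 0.003, -0.004]]
101 [[0.054, 0.002, 0.006], [-0.001, 0.003, 0.021]]
96 [[0.095, -0.001, 0.006], [-0.001, 0.003, 0.046]]
92 [[0.136, -0.001, 0.006], [-0.0, 0.003, 0.071]]
88 [[0.178, 0.002, 0.005], [-0.0, 0.003, 0.096]]
83 [[0.219, 0.009, 0.005], [-0.0, 0.003, 0.121]]
```

```bash
python3 -m creep '[[[0.02,0.006,-0.01],[0,0.001,0],-1],[[0.054,0.002,-0.01],[0,0.003,0.021],-1],[[0.08,0,-0.01],[0,0.003,0.036],-1],[[0.1,0,-0.01],[0,0.003,0.05],-1]]'
python3 - <<'E'
from h import *
s=ctrl.state();d=s['tool_pos'][:2]-HG;print('r,ang',np.hypot(*d),np.degrees(np.arctan2(d[1],d[0])))
arc(98,83,4,.014)
E
```

```text
clock: 18.4
tool_pos: [0.5586, 0.1498, 0.0294]
ee_rot: [-3.134, -0.16, 0.009]
contact_force: [-8.6, 0.3, 7.4]
finger_gap: -0.001
r,ang 0.08178856723682668 108.06337368136242
98 [[0.003, 0.017, 0.022], [-0.001, 0.002, -0.012]]
93 [[0.048, 0.009, 0.022], [-0.001, 0.002, 0.016]]
88 [[0.094, 0.005, 0.022], [-0.001, 0.002, 0.044]]
83 [[0.14, 0.005, 0.022], [-0.001, 0.002, 0.071]]
```

```bash
python3 -m creep '[[[0.04,0.008,0],[0,0.001,0.01],-1],[[0.07,0.006,0],[0,0.002,0.03],-1],[[0.094,0.005,0],[0,0.002,0.044],-1],[[0.094,0.005,0],[0,0.002,0.044],-1]]'
python3 - <<'E'
from h import *
s=ctrl.state();d=s['tool_pos'][:2]-HG;print('r,ang',np.hypot(*d),np.degrees(np.arctan2(d[1],d[0])))
arc(93,78,4,.014)
shot('top','t7');p=cv2.imread('pics/t7.png')[150:250,150:330]
cv2.imwrite('pics/c7.png',cv2.resize(p,None,fx=4.4,fy=4.4,interpolation=2))
E
```

```text
clock: 18.8
tool_pos: [0.5702, 0.1526, 0.0296]
ee_rot: [-3.135, 0.053, 0.005]
contact_force: [-3.4, 0.8, -1.8]
finger_gap: 0.002
r,ang 0.08179739312731658 99.69390984443355
93 [[-0.028, 0.024, 0.024], [-0.002, 0.001, -0.027]]
88 [[0.017, 0.014, 0.024], [-0.002, 0.001, 0.0]]
83 [[0.063, 0.008, 0.024], [-0.002, 0.001, 0.028]]
78 [[0.109, 0.006, 0.024], [-0.002, 0.001, 0.056]]
```

View pics/c7.png

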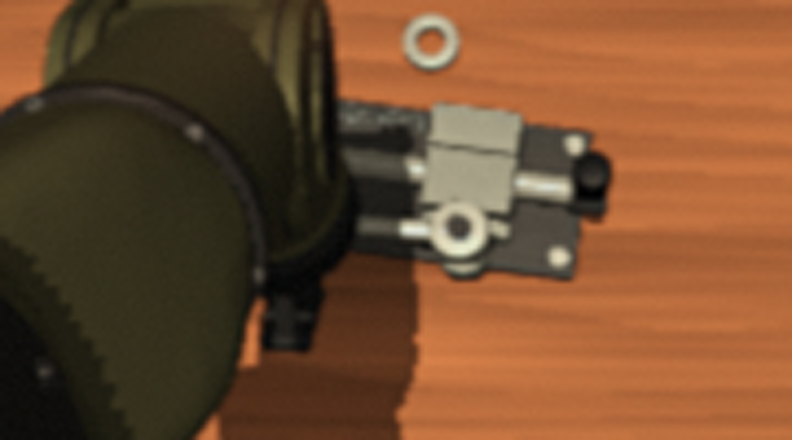

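The lever arm lies at (415,231), close to parallel with the rod, and the force has dropped. I'll back off, rise and move clear, then check.

```bash
python3 -m creep '[[[-0.1,0,0],[0,0,0],-1],[[-0.3,0,0],[0,0,0],-1],[[-0.4,0,-0.3],[0,0,0],-1],[[-0.5,0,-0.6],[0,0,0],-1],[[-0.5,0,-0.9],[0,0,0],-1],[[-0.5,0,-0.9],[0,0,0],-1]]'
python3 -m creep '[[[0,-0.3,0],[0,0,0],-1],[[0,-0.6,0],[0,0,0],-1],[[0,-0.9,0],[0,0,0],-1],[[0,-0.9,0],[0,0,0],-1],[[0,-0.9,0],[0,0,0],-1]]'
python3 - <<'E'
from h import *
shot('top','t8');p=cv2.imread('pics/t8.png')[140:320,80:330]
cv2.imwrite('pics/c8.png',cv2.resize(p,None,fx=3.2,fy=3.2,interpolation=2))
E
```

```text
clock: 19.45
tool_pos: [0.5014, 0.1561, 0.1713]
ee_rot: [-3.13, 0.048, -0.019]
contact_force: [0.6, 0.3, 0.0]
finger_gap: 0.0
clock: 19.95
tool_pos: [0.5059, 0.2933, 0.1732]
ee_rot: [-3.128, 0.041, -0.022]
contact_force: [0.4, -0.5, -0.3]
finger_gap: 0.002
```

View pics/c8.png

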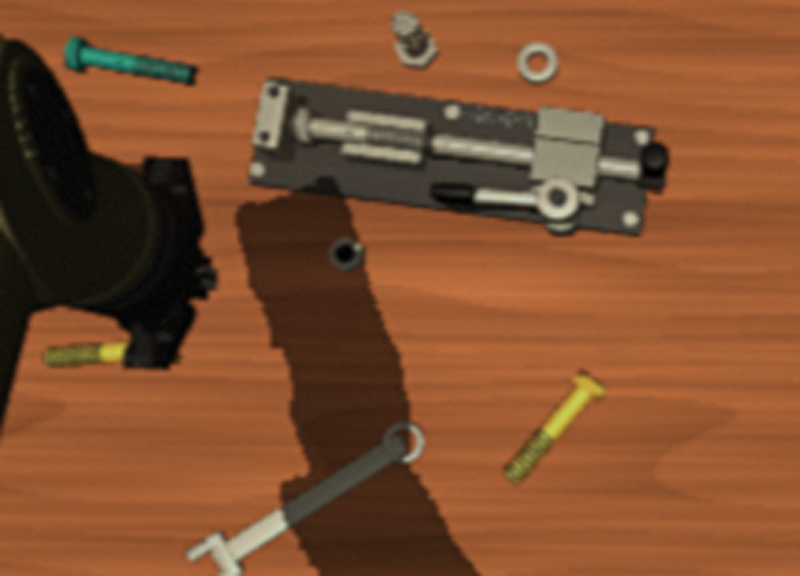

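The lever is shut: hinge (557,200), paddle (453,192), near parallel to the rod. The bolt is trapped, head (303,125) on the pad, and bystanders are in place. A numeric check of angle and rod travel before handing in:

Run:
```python
from h import *
g=lambda u,v,z: at('t8',80+u/3.2-.35,140+v/3.2-.35,z)
k,x,y=gauge(); h=g(557,200,.1);p=g(453,192,.095);d=p[:2]-h[:2]
print('lever vs gauge axis deg',np.degrees(np.arctan2(d@y,d@x)),np.hypot(*d),'angle rad',np.radians(110)-np.arctan2(d@y,d@x))
n=g(655,157,.105)[:2]-k; print('knob travel',n@x,n@y)
# paddle centroid via depth image: points 85..97 mm high near the lever
a=np.load('pics/t8.npz');vv,uu=np.mgrid[195:212,205:240];r=np.linalg.inv(a['K'])@np.stack([uu.ravel(),vv.ravel(),np.ones(uu.size)])
P=(a['T'][:3,:3]@(r*a['d'][vv,uu].ravel())).T+a['T'][:3,3];P=P[(P[:,2]>.08)&(P[:,2]<.098)]
for q in P[:: max(1,len(P)//12)]: e=q[:2]-k;print((e@x).round(4),(e@y).round(4),q[2].round(3))
```

```text
lever vs gauge axis deg 2.6149354925799737 0.07748657230709227 angle rad 1.8742229431209823
knob travel 0.0669976887878774 0.0009567770842707862
0.2275 0.0407 0.093
0.2272 0.043 0.093
0.1988 0.0394 0.094
0.2053 0.043 0.095
0.1805 0.0378 0.087
0.2096 0.046 0.095
0.1844 0.0416 0.091
0.2168 0.0487 0.092
0.1919 0.0438 0.085
0.2225 0.0502 0.083
0.1962 0.0469 0.085
0.1702 0.0433 0.085
0.1698 0.0458 0.085
```

```bash
python3 -c "
from rig import ctrl;print(ctrl.sign_off())"
```

```text
the job is handed in; nothing more can be done
None
```

The gauge is set and handed in at about 20 s of the 64 s allowed. I pushed the rod by its knob until the bolt met the anvil and held it there. After letting go of the knob, I swung the cam lever shut.

- **Push:** the hold read 15.1 to 16.2 N for over a second. The force ramped up to that level, and no reading was above 16.2 N. The forces are readings at the end of each move, not a continuous record.
- **Lever:** the highest push I read on it was about 10 N sideways, 13 N in total. In the last picture it sits at about 1.87 rad, past dead centre (1.55) and close to its 1.92 stop, within what I can measure.
- **Final state:** the last picture shows the bolt head on the anvil pad and the rod tip on the bolt end, with the gripper clear of the gauge. The bystanders near the gauge look unmoved. I did not recheck the oil bottle, jar and tray, which were out of that last crop.

**What went wrong or disagreed:**
- **First push:** it missed, because the visible fingertips end about 42 mm short of the reported TCP and passed over the knob without touching it. I lowered the tool and repeated the push.
- **Tilt:** the tool tilted a few degrees under load, so its position did not show the anvil spring compressing. I judged "home" from the force and the picture.
- **Rod travel:** the final picture gives 67 mm, against about 61 mm estimated from where the tool first felt the anvil.

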